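# Clear the tasting table: bottles to crates by glass colour, cups to the wash tray

### The job

Clear the tasting table: stand the two small empty green bottles in the crate that already holds green ones and the small brown bottle in the crate that holds brown ones, and stand the two porcelain tasting cups upright next to each other, not stacked, in the blue wash tray. Set the glass and porcelain down rather than dropping them, knock none of them over, and leave the tall full bottle and the hydrometer jar where they are.

Things in the scene. Friction and masses are not known exactly. Their poses are not given: they have to be found in the camera images.
- green_bottle_1_center (a point): Small empty green-glass bottle, no cap, paper label, standing loose. 175 high, about 0.2 kg. Body 52 diameter up to 98 above the base, shoulder, then a straight neck 27 diameter from 130 above the base to the top (lip 29): grip the neck from above. This point: on its axis, 87.5 above its base; z up the axis. Same as green_bottle_2. (mm)
- green_bottle_2_center (a point): Small empty green-glass bottle, no cap, paper label, standing loose. 175 high, about 0.2 kg. Body 52 diameter up to 98 above the base, shoulder, then a straight neck 27 diameter from 130 above the base to the top (lip 29): grip the neck from above. This point: on its axis, 87.5 above its base; z up the axis. Same as green_bottle_1. (mm)
- brown_bottle_center (a point): Small empty brown-glass bottle, no cap, paper label, standing loose. 175 high, about 0.2 kg. Body 52 diameter up to 98 above the base, shoulder, then a straight neck 27 diameter from 130 above the base to the top (lip 29): grip the neck from above. This point: on its axis, 87.5 above its base; z up the axis.  (mm)
- cup_1_center (a point): White porcelain tasting cup, no handle, blue bull's-eye rings inside the bottom, standing upright, loose. 48 high; outside diameter 46 at the foot, 52 at 10 up, 58 at the rim; wall 3.5; about 0.09 kg. This point: on its axis, 24 above its base; z up the axis. Same as cup_2. (mm)
- cup_2_center (a point): White porcelain tasting cup, no handle, blue bull's-eye rings inside the bottom, standing upright, loose. 48 high; outside diameter 46 at the foot, 52 at 10 up, 58 at the rim; wall 3.5; about 0.09 kg. This point: on its axis, 24 above its base; z up the axis. Same as cup_1. (mm)
- crate_green: Fixed yellow crate with green bottles, 159 x 159, 60 high; walls, cross divider and floor 5 thick. 2 x 2 bays 72 clear, centred at x, y = +-38.5. Both +x bays (far side) hold a loose small green bottle, top 180 above the table; both -x bays (robot side) are free. Known from the other crate only by its bottles' colour. Origin: centre of its underside; z up; yaw to 0.35 rad. (mm)
- crate_brown: Fixed yellow crate with brown bottles, 159 x 159, 60 high; walls, cross divider and floor 5 thick. 2 x 2 bays 72 clear, centred at x, y = +-38.5. Both +x bays (far side) hold a loose small brown bottle, top 180 above the table; both -x bays (robot side) are free. Known from the other crate only by its bottles' colour. Origin: centre of its underside; z up; yaw to 0.35 rad. (mm)
- wash_tray: Fixed shallow blue plastic tray, empty, open on top: 160 along its x, 210 along its y, walls 4 and floor 4 thick (152 x 202 clear inside), rim 35.5 high, rolled outward 6. Both cups fit side by side along y, for instance at y = +-50. Origin: centre of its underside; z up; yaw to 0.2 rad. (mm)
- tall_bottle: Bystander: tall full dark-green bottle with white cap and paper label, 74 diameter, 295 high, 1.1 kg, standing loose at the far side. Origin: centre of its base. (mm)
- hydrometer_jar: Bystander: slim glass jar, 42 diameter, yellow hydrometer whose thin stem stands out at the top, on a black foot 80 wide, 275 high in all, 0.45 kg, standing loose at the far side. Origin: centre of its base. (mm) The only other clutter near the work is low: two bottle stoppers 26 high between the crates and tray, a spoon near the robot; leave or nudge them.

How it is judged:
By the outcome, as a careful person would: the job done as asked, in the order asked, and still so for the second after the job is handed in, with the robot touching nothing.
It also fails if it takes over 128 s, if anything falls off the work surface, if the arm or the gripper's body presses on something with over 40 N, if the wrist force passes 120 N, or if a joint passes its speed limit or range.

### The arm

A 6-joint arm with a two-finger parallel gripper is mounted at the origin on the work surface. World frame = base frame: x ahead of the robot, y to its left, z up, the work surface at z = 0. Lengths are in m, angles in rad, forces in N, time in s.
With the tool pointing down it reaches from about 0.35 to 0.975 m from the base axis. Payload 4.9 kg.
Tool frame: the origin (TCP) lies on the centre line of the jaws, within the pads' length; the fingertips stand 14 mm ahead of it and the grasp point (between the pads) lies 5 mm behind it; x points along the fingers, z is the direction in which the jaws open and shut, and the axes are right-handed (so a half turn about x gives the same grasp; the last joint's range is limited). The gripper opens to 85 mm and grips with 20 to 120 N. Pads are 22 mm wide; open, the fingers measure 114 mm over their backs; the gripper's body (76 mm by 85 mm) begins 54 mm behind the grasp point. The pads swing forward as they close: fully open they stand 13 mm farther back than shut.
Start: joints at [1.075, 0.053, 1.613, -0, 1.476, -0.119], TCP at [0.23, 0.581, 0.245] pointing down, gripper open.
Joint ranges: [-3.01, 3.01], [-1.01, 2.22], [0.06, 2.58], [-1.02, 4.17], [0.09, 2.62], [-3.14, 3.14]. Speed limits (rad/s): [2.57, 2.57, 3.14, 3.14, 3.14, 3.14].

### API

Orientations are given as a rotation vector (axis times angle).
In Python, from station import ctrl gives the robot as it stands.
- The arm moves only by the tool move_arm, never from a script. Its argument "increments" is a list that holds one entry, the list of rows, each a list of 4 numbers: the shift along the tool's x, y, z in units of 25 cm (1.0 is 25 cm), then the turn about the tool's x in units of 90 degrees (1.0 is 90 degrees). A call has 1 to 20 rows; each row shifts and turns the commanded pose from where the row before left it, along the tool's axes as they then stand; what a row does not reach is not made up. A row lasts 1/12 s, in which the tool goes at most 41.7 mm and 7.16 degrees, less where a joint would pass 70% of its speed; a pose out of reach is approached as far as the arm can. A call with a number of a shift or a turn outside -1 to 1 is refused whole. A call with a gripper value outside its range is refused whole. "gripper" is the closure, from 0 (fully open) to 1 (shut), set as the call begins (left out, the last holds). The fingers move at their own pace and stop on an object; "squeeze" is the grip in N (left out, the last holds). Time passes only in rows, so rows that do not move let the fingers close. It gives the time, the measured TCP pose, the force and the opening at its end, in the units of the state.
- ctrl.get_obs(): the state, without advancing time (a new reading comes with each control period).
- ctrl.get_image(name): name is "side" or "top" or "wrist"; returns a dict with "pixels" (400x640x3 uint8, red, green, blue), "depth" (400x640 float32, m along the optical axis (not along the pixel's ray), 0 where there is no reading), "K" (3x3 intrinsics, pixels), "extrinsics" (4x4, takes a point from camera to world coordinates); the wrist camera has in their place "tool_from_camera" (4x4, takes a point from camera to tool coordinates, whose origin is the TCP and whose axes are the tool frame's). Camera axes: x right, y up, looking along -z (the intrinsics and any distortion apply to the point x, -y, -z); pixel columns grow to the right and rows downward; lengths in m; the calibration is good to about 2 mm. The wrist camera is an equidistant fisheye: a pixel r from the principal point sees the ray r / f radians off the axis. A picture is of the moment at which its call begins: read the wrist's pose just before it.
- ctrl.finish_job(): hands the job in, once; it reports no verdict.
Trained networks look in the newest picture that a camera, given by its name, has taken for a name from the list of things; names that differ only in an ending like _2 or _b are one class to them, and where a whole thing is asked for, a point or a joint stands for the part that bears it (a point fixed in the world has none). Each returns a list of dicts, best first, with "score" (0 to 1); they miss things now and then, are a little off and sometimes report something else, mostly with a low value. They report only what shows in the picture. A call takes as long as a camera call.
- ctrl.trace(camera, target): "region" (400x640 bool, what is visible of it) and "pixel" ([row, column] in pixels, amid what is visible of it).
The state is a dict: "t": time; "q": joint angles; "dq": joint speeds; "effort": joint torques, N m; "tool_pos": TCP position; "tool_rot": TCP orientation; "contact_force": force on the tool from outside, world axes, zero at the start; "wrist_torque": the same for the moment, N m; "opening": finger opening in m.
Only numpy, scipy, OpenCV 4.12 (cv2) and the standard library are available. Lean on these libraries where they do the work, as an engineer would, in place of code of your own. Each camera call takes 0.05 s, during which the arm holds its last target. There are 200 camera calls.

## Working session

There is one attempt and no reset: what is moved stays moved. The work goes in short steps, Python scripts to look and compute and a tool call to move; the robot and the scene stay as the last step left them, time stands still between calls to the robot, and variables do not carry over. Pictures are saved under pics/ and viewed, about 12 in all and at most 16, crops included, and the job is handed in when it is done.

Besides the shell and the picture viewer there is one more tool, called after "Call:" in YAML: its name, and indented under it one key for each argument. move_arm: Moves the arm, as the interface text tells. Shifts and turns lie within -1 to 1; 1 stands for 25 cm of shift or 90 degrees of turn. Its arguments: {"type":"object","properties":{"increments":{"type":"array","items":{"type":"array","items":{"type":"array","items":{"type":"number","minimum":-1,"maximum":1}}}},"gripper":{"type":"number"},"squeeze":{"type":"number"}},"required":["increments"]}

```bash
mkdir -p pics; ls; cat > h.py <<'E'
import numpy as np,cv2
from station import ctrl
from scipy.spatial.transform import Rotation as R
def save(im,n): cv2.imwrite('pics/'+n,im['pixels'][:,:,::-1])
def cloud(im,E=None):
    d=im['depth'];K=im['K'];v,u=np.mgrid[0:400,0:640]
    x=(u-K[0,2])/K[0,0];y=(v-K[1,2])/K[1,1]
    P=np.stack([x*d,-y*d,-d],-1)
    E=im['extrinsics'] if E is None else E
    P=P@E[:3,:3].T+E[:3,3]; P[d<=0]=np.nan
    return P
E
cat > a.py <<'E'
from h import *
o=ctrl.get_obs();print({k:np.round(v,3) for k,v in o.items()});print(R.from_rotvec(o['tool_rot']).as_matrix().round(3))
for c in ['top','side']:
    im=ctrl.get_image(c);save(im,c+'0.png');P=cloud(im);np.save(c+'P.npy',P);print(c,im['K'].round(1).tolist(),im['extrinsics'].round(3).tolist())
    for n in ['green_bottle_1_center','brown_bottle_center','cup_1_center','crate_green','crate_brown','wash_tray','tall_bottle','hydrometer_jar']:
        for r in ctrl.trace(c,n)[:5]:
            m=r['region']; q=P[m];q=q[~np.isnan(q[:,0])]
            if len(q)<5: continue
            z=q[:,2];top=np.percentile(z,97);t=q[z>top-.012]
            print(n,round(r['score'],2),np.round(r['pixel']),m.sum(),'top',top.round(3),'xy top mean',t.mean(0)[:2].round(3),'bbox',np.percentile(q,2,axis=0).round(3)[:2],np.percentile(q,98,axis=0).round(3)[:2])
E
python3 a.py
```

```text
pics
{'t': np.float64(0.0), 'q': array([ 1.075,  0.053,  1.614, -0.   ,  1.476, -0.119]), 'dq': array([ 0.   ,  0.001,  0.   ,  0.   , -0.001,  0.   ]), 'effort': array([ 0.0000e+00, -3.9370e+01, -3.7017e+01, -0.0000e+00,  7.0000e-03,
        0.0000e+00]), 'tool_pos': array([0.23 , 0.581, 0.244]), 'tool_rot': array([-0.928,  1.366,  0.927]), 'contact_force': array([ 0.258,  0.465, -0.116]), 'wrist_torque': array([-0.059, -0.029,  0.025]), 'opening': np.float64(0.085)}
[[-0.001 -0.93   0.368]
 [-0.002  0.368  0.93 ]
 [-1.     0.    -0.002]]
top [[379.6, 0.0, 320.9], [0.0, 379.6, 199.5], [0.0, 0.0, 1.0]] [[-0.018, 0.992, -0.122, 0.426], [-1.0, -0.015, 0.028, 0.01], [0.026, 0.123, 0.992, 1.054], [0.0, 0.0, 0.0, 1.0]]
green_bottle_1_center 0.53 [238. 310.] 338 top 0.177 xy top mean [0.454 0.011] bbox [ 0.43  -0.011] [0.477 0.035]
brown_bottle_center 0.83 [241. 373.] 425 top 0.177 xy top mean [ 0.436 -0.152] bbox [ 0.413 -0.165] [ 0.459 -0.127]
cup_1_center 0.95 [236. 257.] 386 top 0.049 xy top mean [0.453 0.15 ] bbox [0.428 0.121] [0.478 0.176]
crate_green 0.75 [210. 452.] 2939 top 0.061
[... 1144 characters left out ...]
61 xy top mean [ 0.538 -0.348] bbox [ 0.471 -0.455] [ 0.634 -0.285]
crate_green 0.61 [351. 264.] 11674 top 0.037 xy top mean [0.554 0.387] bbox [0.456 0.292] [0.629 0.495]
crate_brown 0.94 [218. 278.] 2949 top 0.061 xy top mean [0.653 0.02 ] bbox [ 0.567 -0.094] [0.755 0.101]
crate_brown 0.17 [352. 263.] 11666 top 0.037 xy top mean [0.554 0.387] bbox [0.456 0.292] [0.629 0.495]
tall_bottle 0.75 [140. 274.] 1989 top 0.286 xy top mean [ 0.724 -0.208] bbox [ 0.691 -0.219] [ 0.754 -0.179]
tall_bottle 0.45 [218. 279.] 2883 top 0.061 xy top mean [0.652 0.02 ] bbox [ 0.567 -0.093] [0.755 0.101]
hydrometer_jar 0.82 [232. 200.] 3249 top 0.243 xy top mean [0.726 0.243] bbox [0.696 0.217] [0.756 0.273]
```

View pics/top0.png

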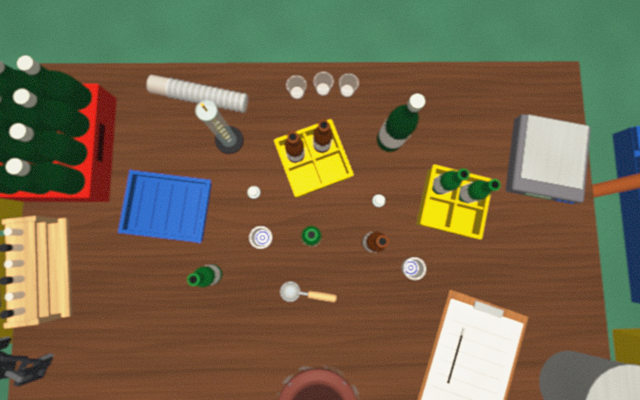

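View pics/side0.png

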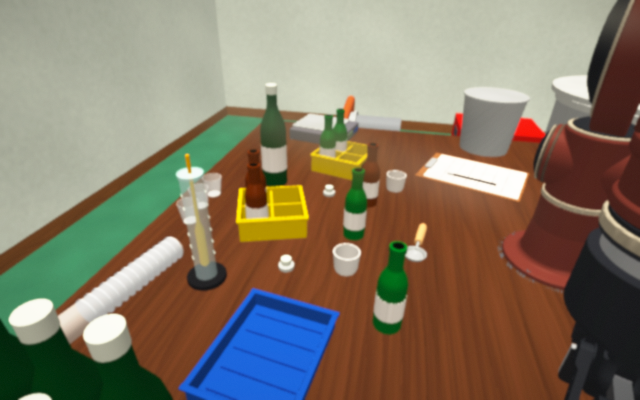

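The top view shows the loose green bottles at about (col 311, row 235) and (204, 276), brown at (375, 241), and cups at (261, 237) and (414, 268). The brown crate is at (314, 158), the green crate at (458, 200) and the tray at (165, 205). The side view agrees. Next I fit the exact poses.

```bash
cat > b.py <<'E'
from h import *
P=np.load('topP.npy');S=np.load('sideP.npy')
def near(x,y,r,z0,z1):
    for nm,C in(('top',P),('side',S)):
        q=C.reshape(-1,3);q=q[~np.isnan(q[:,0])]
        q=q[(np.hypot(q[:,0]-x,q[:,1]-y)<r)&(q[:,2]>z0)&(q[:,2]<z1)]
        if len(q)<4: continue
        c,rad=cv2.minEnclosingCircle(q[:,:2].astype(np.float32)); print(nm,len(q),'mean',q.mean(0).round(3),'circ',np.round(c,3),round(rad,3))
for n,x,y in(('gA',.454,.011),('B',.436,-.145)): print(n);near(x,y,.045,.16,.19)
m=(P[...,2]>.16)&(P[...,2]<.19);m[:250]=0;m[:,:180]=0;m[:,230:]=0
print('gB',P[m].mean(0).round(3),m.sum())
for n,x,y in(('cup1',.453,.15),('cup2',.37,-.24)): print(n);near(x,y,.06,.035,.06)
pix=cv2.imread('pics/top0.png');hsv=cv2.cvtColor(pix,cv2.COLOR_BGR2HSV)
for n,(x,y),h,z0,z1 in(('cg',(.54,-.37),(20,35),.052,.068),('cb',(.655,0),(20,35),.052,.068),('tray',(.544,.406),(100,125),.028,.042)):
    mm=(hsv[...,0]>h[0])&(hsv[...,0]<h[1])&(hsv[...,1]>120)&(P[...,2]>z0)&(P[...,2]<z1)&(np.hypot(P[...,0]-x,P[...,1]-y)<.17)
    print(n,mm.sum(),cv2.minAreaRect(P[mm][:,:2].astype(np.float32)*1000))
for n,x,y in(('cgb1',.6,-.4),('cbb',.68,0)):
    q=P[(P[...,2]>.165)&(P[...,2]<.19)&(np.hypot(P[...,0]-x,P[...,1]-y)<.12)]
    _,l,cen=cv2.kmeans(q[:,:2].astype(np.float32),2,None,(3,50,.0001),5,2);print(n,cen.round(3).tolist())
E
python3 b.py
```

```text
gA
top 120 mean [0.454 0.011 0.174] circ [0.454 0.011] 0.014
side 127 mean [0.453 0.016 0.171] circ [0.453 0.01 ] 0.016
B
top 129 mean [ 0.436 -0.152  0.174] circ [ 0.436 -0.153] 0.015
side 93 mean [ 0.436 -0.148  0.171] circ [ 0.436 -0.154] 0.016
gB [0.359 0.278 0.174] 143
cup1
top 105 mean [0.454 0.149 0.045] circ [0.454 0.145] 0.029
side 332 mean [0.453 0.144 0.043] circ [0.454 0.144] 0.03
cup2
top 129 mean [ 0.364 -0.261  0.044] circ [ 0.366 -0.259] 0.029
side 174 mean [ 0.365 -0.26   0.043] circ [ 0.367 -0.259] 0.031
cg 807 ((539.9724731445312, -378.61041259765625), (168.04306030273438, 167.7724151611328), 75.25611877441406)
cb 777 ((664.7827758789062, 2.3655242919921875), (168.13949584960938, 167.50770568847656), 19.790245056152344)
tray 1011 ((542.38671875, 401.1455993652344), (220.3636932373047, 169.43072509765625), 81.9096908569336)
cgb1 [[0.5640000104904175, -0.421999990940094], [0.5899999737739563, -0.3490000069141388]]
cbb [[0.7120000123977661, -0.02199999988079071], [0.6840000152587891, 0.050999999046325684]]
```

Call:
move_arm:
  increments:
    - [[-0.1, 0, 0, -0.06], [-0.1, 0, 0, -0.06], [-0.1, 0, 0, -0.06], [-0.1, 0, 0, -0.06]]
  squeeze: 40

```text
t: 1.23
tool_pos: [0.2299, 0.581, 0.3463]
tool_rot: [-1.213, 1.207, 1.213]
contact_force: [0.3, -0.9, 0.0]
opening: 0.0854
```

Call:
move_arm:
  increments:
    - [[0, -0.052, -0.121, 0], [0, -0.052, -0.121, 0], [0, -0.052, -0.121, 0], [0, -0.052, -0.121, 0], [0, -0.052, -0.121, 0], [0, -0.052, -0.121, 0], [0, -0.052, -0.121, 0], [0, -0.052, -0.121, 0], [0, -0.052, -0.121, 0], [0, -0.052, -0.121, 0], [0.1, 0, 0, 0], [0.1, 0, 0, 0], [0.1, 0, 0, 0], [0.1, 0, 0, 0], [0, 0, 0, 0], [0, 0, 0, 0]]

```text
t: 2.57
tool_pos: [0.3593, 0.2783, 0.2443]
tool_rot: [-1.209, 1.212, 1.211]
contact_force: [0.8, 0.1, 0.3]
opening: 0.0858
```

Call:
move_arm:
  increments:
    - [[0.064, 0, 0, 0], [0.064, 0, 0, 0], [0.064, 0, 0, 0], [0.064, 0, 0, 0], [0.064, 0, 0, 0], [0.064, 0, 0, 0], [0, 0, 0, 0]]

```text
t: 3.15
tool_pos: [0.3595, 0.2785, 0.1485]
tool_rot: [-1.209, 1.211, 1.21]
contact_force: [-0.5, -0.4, -0.8]
opening: 0.0857
```

Call:
move_arm:
  increments:
    - [[0, 0, 0, 0], [0, 0, 0, 0], [0, 0, 0, 0], [0, 0, 0, 0], [0, 0, 0, 0], [0, 0, 0, 0], [0, 0, 0, 0], [0, 0, 0, 0], [0, 0, 0, 0], [0, 0, 0, 0]]
  gripper: 1
  squeeze: 40

```text
t: 3.98
tool_pos: [0.3608, 0.2787, 0.1506]
tool_rot: [-1.21, 1.208, 1.208]
contact_force: [0.1, -2.7, 4.5]
opening: 0.026
```

Call:
move_arm:
  increments:
    - [[-0.04, 0, 0, 0], [-0.08, 0, 0, 0], [-0.1, 0, 0, 0], [-0.1, 0, 0, 0], [-0.1, 0, 0, 0], [-0.1, 0, 0, 0], [-0.1, 0, 0, 0], [-0.1, 0, 0, 0], [-0.08, 0, 0, 0], [-0.04, 0, 0, 0], [0, 0, 0, 0]]

```text
t: 4.9
tool_pos: [0.3606, 0.2791, 0.362]
tool_rot: [-1.209, 1.204, 1.208]
contact_force: [0.9, -0.2, -2.3]
opening: 0.0261
```

Call:
move_arm:
  increments:
    - [[0, -0.01, -0.05, 0], [0, -0.02, -0.1, 0], [0, -0.028, -0.146, 0], [0, -0.028, -0.146, 0], [0, -0.028, -0.146, 0], [0, -0.028, -0.146, 0], [0, -0.028, -0.146, 0], [0, -0.028, -0.146, 0], [0, -0.028, -0.146, 0], [0, -0.028, -0.146, 0], [0, -0.028, -0.146, 0], [0, -0.028, -0.146, 0], [0, -0.028, -0.146, 0], [0, -0.028, -0.146, 0], [0, -0.028, -0.146, 0], [0, -0.028, -0.146, 0], [0, -0.028, -0.146, 0], [0, -0.028, -0.146, 0], [0, -0.02, -0.1, 0], [0, -0.01, -0.06, 0]]

```text
t: 6.57
tool_pos: [0.4865, -0.3852, 0.3554]
tool_rot: [-1.204, 1.21, 1.212]
contact_force: [-0.2, 0.0, -2.3]
opening: 0.0262
```

```bash
python3 -c "
from h import *
o=ctrl.get_obs();print(o['tool_pos'],o['opening'],o['q'].round(2))
save(ctrl.get_image('wrist'),'w1.png')
im=ctrl.get_image('wrist');print(im['K'].round(1).tolist(),im['tool_from_camera'].round(3).tolist())"
```

```text
[ 0.48649864 -0.38515458  0.35544944] 0.02619608193840771 [-0.79  0.    1.48 -0.    1.66 -2.36]
[[309.7, 0.0, 316.2], [0.0, 309.7, 203.2], [0.0, 0.0, 1.0]] [[-0.0, 0.269, -0.963, -0.129], [0.0, 0.963, 0.269, 0.069], [1.0, -0.0, -0.0, -0.001], [0.0, 0.0, 0.0, 1.0]]
```

View pics/w1.png

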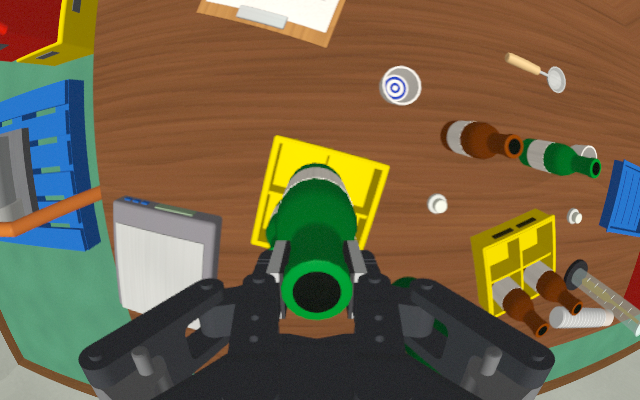

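Call:
move_arm:
  increments:
    - [[0, -0.013, -0.042, 0], [0, -0.013, -0.042, 0], [0.06, 0, 0, 0], [0.08, 0, 0, 0], [0.08, 0, 0, 0], [0.08, 0, 0, 0], [0.08, 0, 0, 0], [0.06, 0, 0, 0], [0.04, 0, 0, 0], [0, 0, 0, 0]]

```text
t: 7.5
tool_pos: [0.4927, -0.4023, 0.2355]
tool_rot: [-1.205, 1.209, 1.215]
contact_force: [-1.5, -0.1, -1.1]
opening: 0.0261
```

```bash
python3 -c "
from h import *
im=ctrl.get_image('top');p=cv2.resize(im['pixels'][120:260,400:520],None,fx=4,fy=4,interpolation=2);q=ctrl.get_image('side')['pixels'];q=cv2.resize(q[90:190,290:430],None,fx=4,fy=4)
c=np.zeros((560,480+320,3),np.uint8);c[:560,:480]=p;q=cv2.resize(q,(320,228));c[:228,480:]=q
cv2.imwrite('pics/t1.png',c[:,:,::-1])"
```

```text
(no output)
```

View pics/t1.png

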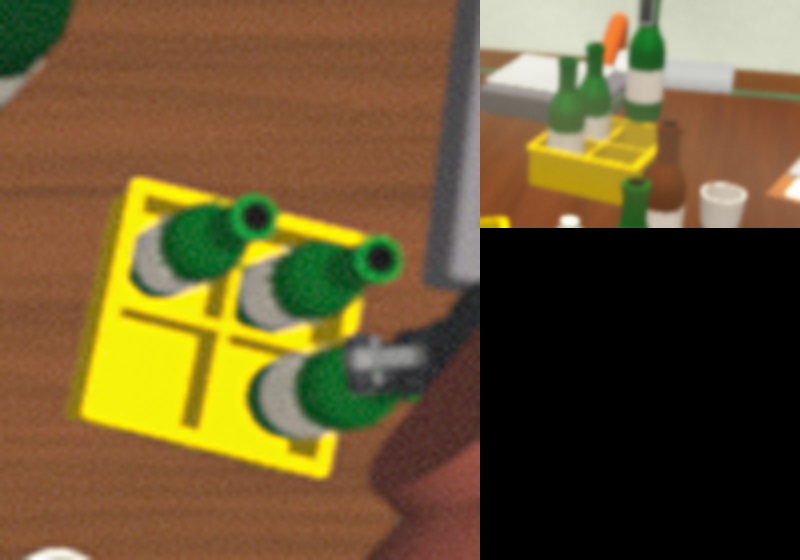

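Call:
move_arm:
  increments:
    - [[0.02, 0, -0.014, 0], [0.05, 0, 0, 0], [0.06, 0, 0, 0], [0.06, 0, 0, 0], [0.05, 0, 0, 0], [0.04, 0, 0, 0], [0.03, 0, 0, 0], [0, 0, 0, 0], [0, 0, 0, 0]]

```text
t: 8.35
tool_pos: [0.4935, -0.4071, 0.1612]
tool_rot: [-1.209, 1.209, 1.21]
contact_force: [-0.0, 0.3, -1.8]
opening: 0.0262
```

Call:
move_arm:
  increments:
    - [[0.009, 0, 0, 0], [0.007, 0, 0, 0], [0.006, 0, 0, 0], [0, 0, 0, 0]]

```text
t: 8.68
tool_pos: [0.4937, -0.4074, 0.1564]
tool_rot: [-1.21, 1.209, 1.209]
contact_force: [-0.9, -0.1, -1.0]
opening: 0.0258
```

Call:
move_arm:
  increments:
    - [[0.006, 0, 0, 0], [0, 0, 0, 0], [0, 0, 0, 0]]

```text
t: 8.93
tool_pos: [0.4939, -0.4077, 0.1557]
tool_rot: [-1.21, 1.209, 1.208]
contact_force: [0.5, -0.5, 1.3]
opening: 0.0259
```

Call:
move_arm:
  increments:
    - [[0, 0, 0, 0], [0, 0, 0, 0], [0, 0, 0, 0], [0, 0, 0, 0], [0, 0, 0, 0]]
  gripper: 0.42

```text
t: 9.35
tool_pos: [0.4936, -0.4073, 0.1548]
tool_rot: [-1.209, 1.209, 1.209]
contact_force: [-0.4, 0.4, 0.4]
opening: 0.0495
```

Call:
move_arm:
  increments:
    - [[-0.03, 0, 0, 0], [-0.06, 0, 0, 0], [-0.08, 0, 0, 0], [-0.1, 0, 0, 0], [-0.12, 0, 0, 0], [-0.12, 0, 0, 0], [0, 0, 0, 0]]

```text
t: 9.93
tool_pos: [0.4959, -0.4096, 0.2931]
tool_rot: [-1.222, 1.209, 1.197]
contact_force: [0.7, -1.0, 1.1]
opening: 0.0494
```

Call:
move_arm:
  increments:
    - [[0, 0.014, 0.14, 0], [0, 0.014, 0.14, 0], [0, 0.014, 0.14, 0], [0, 0.014, 0.14, 0], [0, 0.014, 0.14, 0], [0, 0.014, 0.14, 0], [0, 0.014, 0.14, 0], [0, 0.014, 0.14, 0], [0, 0.014, 0.14, 0], [0, 0.014, 0.14, 0], [0, 0.014, 0.14, 0], [0, 0.014, 0.14, 0], [0.08, 0, 0, 0], [0.08, 0, 0, 0], [0, 0, 0, 0], [0, 0, 0, 0]]
  gripper: 0.2

```text
t: 11.27
tool_pos: [0.4512, 0.0129, 0.2425]
tool_rot: [-1.209, 1.209, 1.21]
contact_force: [0.1, -0.6, 0.7]
opening: 0.0683
```

```bash
python3 -c "
from h import *
im=ctrl.get_image('top');p=cv2.resize(im['pixels'][100:300,200:520],(800,500));cv2.imwrite('pics/t2.png',p[:,:,::-1])
P=cloud(im)
q=P[(P[...,2]>.165)&(P[...,2]<.19)&(np.hypot(P[...,0]-.54,P[...,1]+.38)<.13)]
print(cv2.kmeans(q[:,:2].astype(np.float32),3,None,(3,50,.0001),5,2)[2].round(3))"
```

```text
[[ 0.491 -0.405]
 [ 0.59  -0.349]
 [ 0.564 -0.421]]
```

View pics/t2.png

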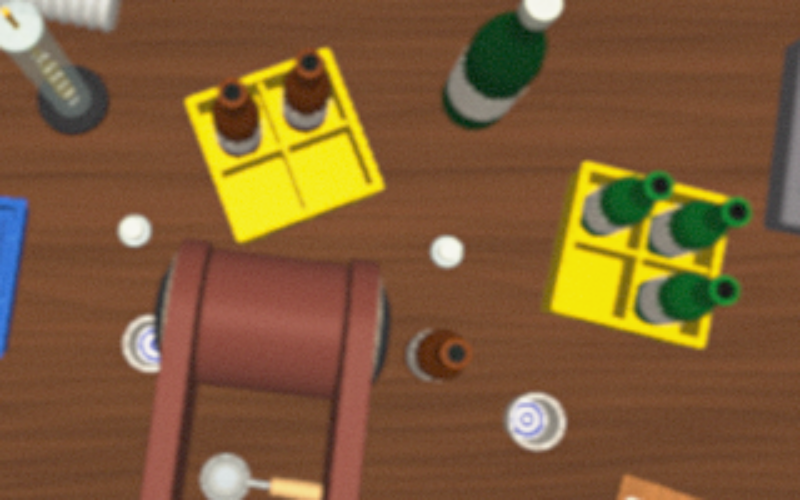

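The first green bottle stands upright in the near right bay, with its neck at crop (725, 290). Next is the second green bottle.

Call:
move_arm:
  increments:
    - [[0.04, -0.011, -0.008, 0], [0.064, 0, 0, 0], [0.064, 0, 0, 0], [0.064, 0, 0, 0], [0.064, 0, 0, 0], [0.05, 0, 0, 0], [0.016, 0, 0, 0], [0, 0, 0, 0]]

```text
t: 11.98
tool_pos: [0.4539, 0.0104, 0.1509]
tool_rot: [-1.208, 1.211, 1.21]
contact_force: [-1.8, 0.1, -0.1]
opening: 0.0684
```

Call:
move_arm:
  increments:
    - [[0, 0, 0, 0], [0, 0, 0, 0], [0, 0, 0, 0], [0, 0, 0, 0], [0, 0, 0, 0], [0, 0, 0, 0], [0, 0, 0, 0], [0, 0, 0, 0], [0, 0, 0, 0]]
  gripper: 1

```text
t: 12.73
tool_pos: [0.4552, 0.0104, 0.1531]
tool_rot: [-1.211, 1.208, 1.207]
contact_force: [-0.4, -0.9, 5.9]
opening: 0.0258
```

Call:
move_arm:
  increments:
    - [[-0.04, 0, 0, 0], [-0.08, 0, 0, 0], [-0.1, 0, 0, 0], [-0.1, 0, 0, 0], [-0.1, 0, 0, 0], [-0.1, 0, 0, 0], [-0.1, 0, 0, 0], [-0.1, 0, 0, 0], [-0.08, 0, 0, 0], [-0.04, 0, 0, 0], [0, 0, 0, 0]]

```text
t: 13.65
tool_pos: [0.4549, 0.0108, 0.3642]
tool_rot: [-1.211, 1.206, 1.207]
contact_force: [-0.1, -0.7, -2.0]
opening: 0.026
```

Call:
move_arm:
  increments:
    - [[0, -0.01, -0.05, 0], [0, -0.016, -0.1, 0], [0, -0.022, -0.13, 0], [0, -0.022, -0.13, 0], [0, -0.022, -0.13, 0], [0, -0.022, -0.13, 0], [0, -0.022, -0.13, 0], [0, -0.022, -0.13, 0], [0, -0.022, -0.13, 0], [0, -0.022, -0.13, 0], [0, -0.016, -0.1, 0], [0, -0.013, -0.081, 0], [0, 0, 0, 0], [0, 0, 0, 0], [0, 0, 0, 0]]

```text
t: 14.9
tool_pos: [0.5117, -0.3313, 0.3598]
tool_rot: [-1.206, 1.209, 1.213]
contact_force: [-0.3, -0.3, -1.9]
opening: 0.0264
```

Call:
move_arm:
  increments:
    - [[0.04, -0.004, -0.002, 0], [0.08, 0, 0, 0], [0.09, 0, 0, 0], [0.09, 0, 0, 0], [0.09, 0, 0, 0], [0.09, 0, 0, 0], [0.08, 0, 0, 0], [0.07, 0, 0, 0], [0.06, 0, 0, 0], [0.05, 0, 0, 0], [0.03, 0, 0, 0], [0.01, 0, 0, 0], [0, 0, 0, 0], [0, 0, 0, 0]]

```text
t: 16.07
tool_pos: [0.5136, -0.3327, 0.1678]
tool_rot: [-1.211, 1.209, 1.208]
contact_force: [0.1, -0.5, -2.4]
opening: 0.0259
```

Call:
move_arm:
  increments:
    - [[0.006, 0, 0, 0], [0.006, 0, 0, 0], [0.006, 0, 0, 0], [0, 0, 0, 0], [0, 0, 0, 0]]

```text
t: 16.48
tool_pos: [0.5131, -0.3326, 0.1623]
tool_rot: [-1.209, 1.209, 1.209]
contact_force: [-0.3, 0.1, -2.7]
opening: 0.0264
```

Call:
move_arm:
  increments:
    - [[0.006, 0, 0, 0], [0.006, 0, 0, 0], [0.006, 0, 0, 0], [0, 0, 0, 0], [0, 0, 0, 0]]

```text
t: 16.9
tool_pos: [0.5133, -0.3327, 0.1581]
tool_rot: [-1.21, 1.209, 1.209]
contact_force: [0.1, -0.2, -0.5]
opening: 0.0261
```

Call:
move_arm:
  increments:
    - [[0.004, 0, 0, 0], [0, 0, 0, 0], [0, 0, 0, 0]]

```text
t: 17.15
tool_pos: [0.5136, -0.3329, 0.1581]
tool_rot: [-1.211, 1.209, 1.208]
contact_force: [-1.8, 0.2, 5.5]
opening: 0.026
```

Call:
move_arm:
  increments:
    - [[0, 0, 0, 0], [0, 0, 0, 0], [0, 0, 0, 0], [0, 0, 0, 0], [0, 0, 0, 0]]
  gripper: 0.45

```text
t: 17.57
tool_pos: [0.513, -0.3324, 0.1564]
tool_rot: [-1.209, 1.209, 1.21]
contact_force: [0.3, -0.6, -0.7]
opening: 0.0469
```

Call:
move_arm:
  increments:
    - [[-0.03, 0, 0, 0], [-0.06, 0, 0, 0], [-0.08, 0, 0, 0], [-0.1, 0, 0, 0], [-0.12, 0, 0, 0], [-0.12, 0, 0, 0], [0, 0, 0, 0]]

```text
t: 18.15
tool_pos: [0.5154, -0.3344, 0.2935]
tool_rot: [-1.22, 1.208, 1.198]
contact_force: [0.6, -0.5, 1.0]
opening: 0.0471
```

Call:
move_arm:
  increments:
    - [[0, 0.04, 0.091, 0], [0, 0.04, 0.091, 0], [0, 0.04, 0.091, 0], [0, 0.04, 0.091, 0], [0, 0.04, 0.091, 0], [0, 0.04, 0.091, 0], [0, 0.04, 0.091, 0], [0, 0.04, 0.091, 0], [0.1, 0, 0, 0], [0.1, 0, 0, 0], [0, 0, 0, 0], [0, 0, 0, 0]]
  gripper: 0.2

```text
t: 19.15
tool_pos: [0.4324, -0.1501, 0.2334]
tool_rot: [-1.207, 1.21, 1.212]
contact_force: [0.4, 0.1, 0.0]
opening: 0.068
```

```bash
python3 -c "
from h import *
im=ctrl.get_image('top');P=cloud(im)
q=P[(P[...,2]>.165)&(P[...,2]<.19)&(np.hypot(P[...,0]-.54,P[...,1]+.38)<.13)]
print(cv2.kmeans(q[:,:2].astype(np.float32),4,None,(3,50,.0001),5,2)[2].round(3))"
```

```text
[[ 0.491 -0.405]
 [ 0.589 -0.349]
 [ 0.564 -0.421]
 [ 0.511 -0.33 ]]
```

Four green necks now stand in the green crate. Next is the brown bottle.

Call:
move_arm:
  increments:
    - [[0.04, -0.014, -0.01, 0], [0.06, 0, 0, 0], [0.06, 0, 0, 0], [0.06, 0, 0, 0], [0.05, 0, 0, 0], [0.036, 0, 0, 0], [0.015, 0, 0, 0], [0, 0, 0, 0]]

```text
t: 19.87
tool_pos: [0.4364, -0.153, 0.1533]
tool_rot: [-1.208, 1.21, 1.21]
contact_force: [0.1, 0.4, 0.2]
opening: 0.0685
```

Call:
move_arm:
  increments:
    - [[0, 0, 0, 0], [0, 0, 0, 0], [0, 0, 0, 0], [0, 0, 0, 0], [0, 0, 0, 0], [0, 0, 0, 0], [0, 0, 0, 0], [0, 0, 0, 0], [0, 0, 0, 0]]
  gripper: 1

```text
t: 20.62
tool_pos: [0.4372, -0.1536, 0.1551]
tool_rot: [-1.211, 1.209, 1.207]
contact_force: [0.5, -1.2, 4.9]
opening: 0.0259
```

Call:
move_arm:
  increments:
    - [[-0.04, 0, 0, 0], [-0.08, 0, 0, 0], [-0.1, 0, 0, 0], [-0.1, 0, 0, 0], [-0.1, 0, 0, 0], [-0.1, 0, 0, 0], [-0.1, 0, 0, 0], [-0.08, 0, 0, 0], [-0.04, 0, 0, 0], [0, 0, 0, 0], [0, 0, 0, 0]]

```text
t: 21.53
tool_pos: [0.4363, -0.1528, 0.338]
tool_rot: [-1.208, 1.209, 1.211]
contact_force: [-0.5, 0.2, -3.2]
opening: 0.0263
```

Call:
move_arm:
  increments:
    - [[0, -0.03, 0.03, 0], [0, -0.06, 0.06, 0], [0, -0.09, 0.09, 0], [0, -0.09, 0.09, 0], [0, -0.09, 0.09, 0], [0, -0.09, 0.09, 0], [0, -0.09, 0.09, 0], [0, -0.08, 0.08, 0], [0, -0.06, 0.055, 0], [0, -0.038, 0.037, 0], [0, 0, 0, 0], [0, 0, 0, 0], [0, 0, 0, 0]]

```text
t: 22.62
tool_pos: [0.6154, 0.0246, 0.3381]
tool_rot: [-1.208, 1.211, 1.21]
contact_force: [0.2, -0.5, -1.5]
opening: 0.026
```

Call:
move_arm:
  increments:
    - [[0.04, 0, 0, 0], [0.08, 0, 0, 0], [0.09, 0, 0, 0], [0.09, 0, 0, 0], [0.09, 0, 0, 0], [0.08, 0, 0, 0], [0.07, 0, 0, 0], [0.06, 0, 0, 0], [0.04, 0, 0, 0], [0.03, 0, 0, 0], [0.012, 0, 0, 0], [0.008, 0, 0, 0], [0, 0, 0, 0], [0, 0, 0, 0]]

```text
t: 23.78
tool_pos: [0.6167, 0.0249, 0.1677]
tool_rot: [-1.21, 1.208, 1.208]
contact_force: [-0.7, -0.1, -2.2]
opening: 0.0261
```

Call:
move_arm:
  increments:
    - [[0.006, 0, 0, 0], [0.006, 0, 0, 0], [0.004, 0, 0, 0], [0, 0, 0, 0], [0, 0, 0, 0]]

```text
t: 24.2
tool_pos: [0.616, 0.025, 0.1625]
tool_rot: [-1.209, 1.209, 1.21]
contact_force: [-0.0, -0.0, -2.3]
opening: 0.026
```

Call:
move_arm:
  increments:
    - [[0.006, 0, 0, 0], [0.004, 0, 0, 0], [0, 0, 0, 0], [0, 0, 0, 0]]

```text
t: 24.53
tool_pos: [0.6162, 0.0249, 0.1602]
tool_rot: [-1.209, 1.209, 1.209]
contact_force: [-0.2, -0.3, -2.2]
opening: 0.026
```

Call:
move_arm:
  increments:
    - [[0.005, 0, 0, 0], [0, 0, 0, 0], [0, 0, 0, 0]]

```text
t: 24.78
tool_pos: [0.6166, 0.0249, 0.1601]
tool_rot: [-1.21, 1.208, 1.208]
contact_force: [-1.5, -0.4, 5.0]
opening: 0.026
```

Contact, so I release it and retreat.

Call:
move_arm:
  increments:
    - [[0, 0, 0, 0], [0, 0, 0, 0], [0, 0, 0, 0], [0, 0, 0, 0], [0, 0, 0, 0]]
  gripper: 0.45

```text
t: 25.2
tool_pos: [0.6159, 0.025, 0.1584]
tool_rot: [-1.209, 1.209, 1.21]
contact_force: [-0.1, -0.9, 0.8]
opening: 0.0466
```

Call:
move_arm:
  increments:
    - [[-0.03, 0, 0, 0], [-0.06, 0, 0, 0], [-0.08, 0, 0, 0], [-0.1, 0, 0, 0], [-0.1, 0, 0, 0], [-0.1, 0, 0, 0], [0, 0, 0, 0], [0, 0, 0, 0]]

```text
t: 25.87
tool_pos: [0.6171, 0.0249, 0.2793]
tool_rot: [-1.212, 1.206, 1.205]
contact_force: [0.6, 0.9, 0.0]
opening: 0.0472
```

Call:
move_arm:
  increments:
    - [[0, 0.0725, 0.053, 0], [0, 0.0725, 0.053, 0], [0, 0.0725, 0.053, 0], [0, 0.0725, 0.053, 0], [0, 0.0725, 0.053, 0], [0, 0.0725, 0.053, 0], [0, 0.0725, 0.053, 0], [0, 0.0725, 0.053, 0], [0, 0.0725, 0.053, 0], [0, 0, 0, 0.078], [0, 0, 0, 0.078], [0, 0, 0, 0.078], [0, 0, 0, 0.078], [0, 0, 0, 0.078], [0, 0, 0, 0.078], [0, 0, 0, 0.078], [0, 0, 0, 0.078], [0, 0, 0, 0.078], [0, 0, 0, 0.078], [0, 0, 0, 0.078]]
  gripper: 0

```text
t: 27.53
tool_pos: [0.4521, 0.144, 0.2744]
tool_rot: [-0.171, 1.567, 0.17]
contact_force: [0.0, 0.7, -0.5]
opening: 0.0853
```

Call:
move_arm:
  increments:
    - [[0.1, 0, 0, 0.078], [0.1, 0, 0, 0.078], [0.1, 0, 0, 0.076], [0.1, 0, 0, 0], [0, 0, 0, 0], [0, 0, 0, 0]]

```text
t: 28.03
tool_pos: [0.4511, 0.1439, 0.1738]
tool_rot: [0.11, 1.573, -0.112]
contact_force: [0.7, -0.4, 0.3]
opening: 0.0855
```

```bash
cat > w.py <<'E'
from h import *
import sys
o=ctrl.get_obs();Rm=R.from_rotvec(o['tool_rot']).as_matrix();print(Rm.round(3).tolist(),o['q'].round(2))
im=ctrl.get_image('wrist');save(im,sys.argv[1])
T=np.eye(4);T[:3,:3]=Rm;T[:3,3]=o['tool_pos'];E=T@im['tool_from_camera']
K=im['K'];d=im['depth'];v,u=np.mgrid[0:400,0:640]
a=(u-K[0,2])/K[0,0];b=(v-K[1,2])/K[1,1];th=np.hypot(a,b)+1e-9;s=np.tan(th)/th
P=np.stack([a*s*d,-b*s*d,-d],-1)@E[:3,:3].T+E[:3,3];P[d<=0]=np.nan;np.save('wP.npy',P)
for r in ctrl.trace('wrist','cup_1_center')[:3]:
    q=P[r['region']];q=q[(q[:,2]>.042)&(q[:,2]<.056)]
    if len(q)>10:
        c,rad=cv2.minEnclosingCircle(q[:,:2].astype(np.float32));print(r['score'],np.round(r['pixel']),np.round(c,4),round(rad,4),'tool dyz',((np.r_[c,0]-o['tool_pos'])@Rm)[1:].round(4))
E
python3 w.py w2.png
```

```text
[[-0.006, 0.14, 0.99], [-0.001, 0.99, -0.14], [-1.0, -0.002, -0.005]] [ 0.15 -0.26  2.03  0.    1.38  0.29]
0.83 [196. 319.] [0.4532 0.1423] 0.0291 tool dyz [-0.001   0.0032]
```

View pics/w2.png

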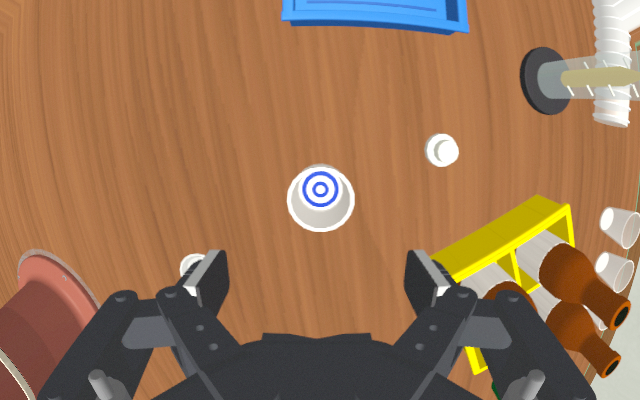

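The cup is centred between the jaws at pixel (320, 198), about 3 mm off. Going down.

Call:
move_arm:
  increments:
    - [[0.04, -0.002, 0.01, 0], [0.08, 0, 0, 0], [0.1, 0, 0, 0], [0.1, 0, 0, 0], [0.1, 0, 0, 0], [0.08, 0, 0, 0], [0.05, 0, 0, 0], [0.03, 0, 0, 0], [0.01, 0, 0, 0], [0, 0, 0, 0], [0, 0, 0, 0]]

```text
t: 29.05
tool_pos: [0.4565, 0.1435, 0.03]
tool_rot: [0.111, 1.566, -0.11]
contact_force: [-0.0, 0.3, -0.1]
opening: 0.0856
```

Call:
move_arm:
  increments:
    - [[0, 0, 0, 0], [0, 0, 0, 0], [0, 0, 0, 0], [0, 0, 0, 0], [0, 0, 0, 0], [0, 0, 0, 0], [0, 0, 0, 0]]
  gripper: 1
  squeeze: 30

```text
t: 29.63
tool_pos: [0.456, 0.1435, 0.0303]
tool_rot: [0.111, 1.567, -0.11]
contact_force: [-2.5, 0.4, 6.9]
opening: 0.0568
```

Call:
move_arm:
  increments:
    - [[-0.02, 0, 0, 0], [-0.05, 0, 0, 0], [-0.08, 0, 0, 0], [-0.08, 0, 0, 0], [-0.08, 0, 0, 0], [-0.06, 0, 0, 0], [-0.03, 0, 0, 0], [0, 0, 0, 0], [0, 0, 0, 0]]

```text
t: 30.38
tool_pos: [0.4553, 0.1433, 0.1287]
tool_rot: [0.111, 1.568, -0.111]
contact_force: [-0.4, 0.4, -1.7]
opening: 0.0567
```

```bash
python3 w.py w3.png; python3 - <<'E'
from h import *
im=ctrl.get_image('side')['pixels'];a=cv2.imread('pics/w3.png')[100:300,200:440]
c=np.zeros((400,800,3),np.uint8);c[:,:480]=cv2.resize(a,(480,400));c[:320,480:]=cv2.resize(im[160:320,280:440],(320,320))[:,:,::-1]
cv2.imwrite('pics/c3.png',c)
E
```

```text
[[0.0, 0.141, 0.99], [0.0, 0.99, -0.141], [-1.0, 0.0, 0.0]] [ 0.15 -0.21  2.06 -0.    1.29  0.29]
```

View pics/c3.png

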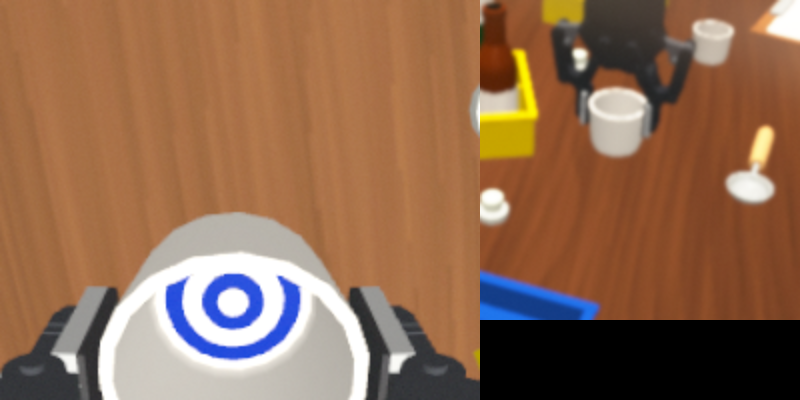

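Call:
move_arm:
  increments:
    - [[0, 0.04, 0.005, 0], [0, 0.08, 0.013, 0], [0, 0.12, 0.02, 0], [0, 0.12, 0.02, 0], [0, 0.12, 0.02, 0], [0, 0.12, 0.02, 0], [0, 0.12, 0.02, 0], [0, 0.12, 0.02, 0], [0, 0.12, 0.02, 0], [0, 0.12, 0.02, 0], [0, 0.1, 0.01, 0], [0, 0.06, 0.005, 0], [0, 0.03, 0.005, 0], [0, 0.02, 0, 0], [0, 0, 0, 0], [0, 0, 0, 0]]

```text
t: 31.87
tool_pos: [0.5494, 0.4552, 0.1282]
tool_rot: [0.11, 1.569, -0.112]
contact_force: [0.2, -0.6, -1.2]
opening: 0.0566
```

Call:
move_arm:
  increments:
    - [[0.03, -0.016, 0, 0], [0.06, 0, 0, 0], [0.07, 0, 0, 0], [0.07, 0, 0, 0], [0.06, 0, 0, 0], [0.04, 0, 0, 0], [0.02, 0, 0, 0], [0, 0, 0, 0], [0, 0, 0, 0]]

```text
t: 32.62
tool_pos: [0.5493, 0.4517, 0.0414]
tool_rot: [0.111, 1.568, -0.111]
contact_force: [0.2, 0.3, 0.1]
opening: 0.0564
```

Call:
move_arm:
  increments:
    - [[0.006, 0, 0, 0], [0.005, 0, 0, 0], [0, 0, 0, 0], [0, 0, 0, 0]]

```text
t: 32.95
tool_pos: [0.5494, 0.4519, 0.0392]
tool_rot: [0.111, 1.567, -0.11]
contact_force: [0.1, -0.2, -1.0]
opening: 0.0567
```

Call:
move_arm:
  increments:
    - [[0.006, 0, 0, 0], [0.005, 0, 0, 0], [0, 0, 0, 0], [0, 0, 0, 0]]

```text
t: 33.28
tool_pos: [0.549, 0.4516, 0.0355]
tool_rot: [0.111, 1.568, -0.111]
contact_force: [-1.0, -0.1, -1.9]
opening: 0.0562
```

Call:
move_arm:
  increments:
    - [[0.006, 0, 0, 0], [0, 0, 0, 0], [0, 0, 0, 0]]

```text
t: 33.53
tool_pos: [0.5493, 0.4518, 0.0345]
tool_rot: [0.111, 1.568, -0.111]
contact_force: [-0.5, 0.3, -0.2]
opening: 0.0568
```

Call:
move_arm:
  increments:
    - [[0.004, 0, 0, 0], [0, 0, 0, 0], [0, 0, 0, 0]]

```text
t: 33.78
tool_pos: [0.5494, 0.4519, 0.0345]
tool_rot: [0.111, 1.568, -0.111]
contact_force: [-2.6, -1.8, 4.6]
opening: 0.057
```

Call:
move_arm:
  increments:
    - [[0, 0, 0, 0], [0, 0, 0, 0], [0, 0, 0, 0], [0, 0, 0, 0], [0, 0, 0, 0], [0, 0, 0, 0]]
  gripper: 0

```text
t: 34.28
tool_pos: [0.5491, 0.4516, 0.0331]
tool_rot: [0.111, 1.568, -0.111]
contact_force: [0.6, -0.2, -0.1]
opening: 0.0854
```

Call:
move_arm:
  increments:
    - [[-0.03, 0, 0, 0], [-0.06, 0, 0, 0], [-0.1, 0, 0, 0], [-0.14, 0, 0, 0], [-0.14, 0, 0, 0], [-0.14, 0, 0, 0], [-0.14, 0, 0, 0], [0, 0, 0, 0], [0, 0, 0, 0]]

```text
t: 35.03
tool_pos: [0.5509, 0.4529, 0.2275]
tool_rot: [0.115, 1.56, -0.106]
contact_force: [-0.6, 0.1, -0.3]
opening: 0.0856
```

Call:
move_arm:
  increments:
    - [[0, -0.1, -0.016, 0], [0, -0.15, -0.017, 0], [0, -0.15, -0.017, 0], [0, -0.15, -0.017, 0], [0, -0.15, -0.017, 0], [0, -0.15, -0.017, 0], [0, -0.15, -0.017, 0], [0, -0.15, -0.017, 0], [0, -0.15, -0.017, 0], [0, -0.15, -0.017, 0], [0, -0.15, -0.017, 0], [0, -0.15, -0.017, 0], [0, -0.15, -0.017, 0], [0, -0.15, -0.017, 0], [0, -0.15, -0.017, 0], [0, -0.15, -0.017, 0], [0, -0.15, -0.017, 0], [0, -0.15, -0.017, 0], [0, -0.15, -0.016, 0], [0, -0.1, -0.014, 0]]

```text
t: 36.7
tool_pos: [0.3626, -0.2566, 0.2201]
tool_rot: [0.113, 1.569, -0.113]
contact_force: [1.0, 0.4, 0.2]
opening: 0.0851
```

Call:
move_arm:
  increments:
    - [[0.1, 0, 0, 0], [0.1, 0, 0, 0], [0, 0, 0, 0], [0, 0, 0, 0]]

```text
t: 37.03
tool_pos: [0.3629, -0.2532, 0.1688]
tool_rot: [0.114, 1.572, -0.109]
contact_force: [0.5, 0.3, 0.8]
opening: 0.0856
```

```bash
python3 w.py w4.png; python3 - <<'E'
from h import *
cv2.imwrite('pics/t4.png',cv2.resize(ctrl.get_image('top')['pixels'][:,:,::-1],None,fx=1.25,fy=1.25))
E
```

```text
[[-0.004, 0.141, 0.99], [0.003, 0.99, -0.141], [-1.0, 0.003, -0.004]] [-0.78 -0.35  2.1  -0.    1.39 -0.64]
```

View pics/t4.png

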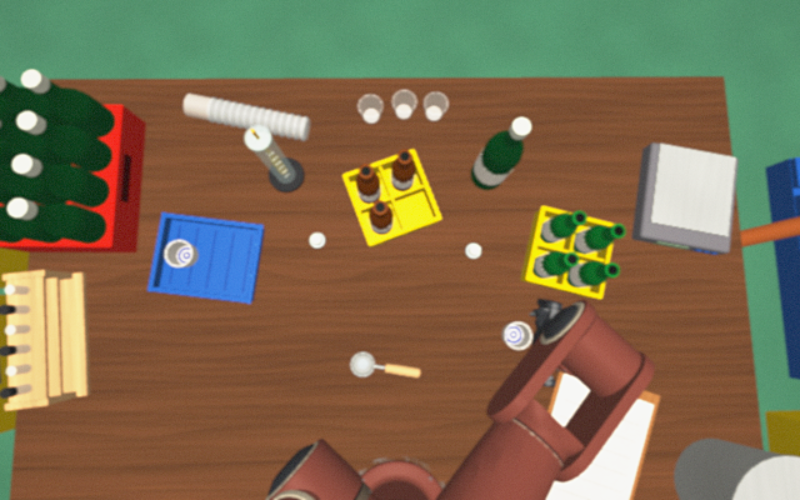

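```bash
python3 - <<'E'
import numpy as np,cv2
P=np.load('wP.npy').reshape(-1,3);q=P[(np.hypot(P[:,0]-.366,P[:,1]+.259)<.05)&(P[:,2]>.042)&(P[:,2]<.054)]
print(len(q),cv2.minEnclosingCircle(q[:,:2].astype(np.float32)))
E
```

```text
985 ((0.3644671142101288, -0.2622109055519104), 0.029187869280576706)
```

Call:
move_arm:
  increments:
    - [[0.04, -0.028, 0.015, 0], [0.08, 0, 0, 0], [0.1, 0, 0, 0], [0.1, 0, 0, 0], [0.09, 0, 0, 0], [0.07, 0, 0, 0], [0.05, 0, 0, 0], [0.03, 0, 0, 0], [0.01, 0, 0, 0], [0, 0, 0, 0], [0, 0, 0, 0]]

```text
t: 38.1
tool_pos: [0.3678, -0.2625, 0.0296]
tool_rot: [0.109, 1.566, -0.112]
contact_force: [-0.5, -0.4, -0.0]
opening: 0.0851
```

Call:
move_arm:
  increments:
    - [[0, 0, 0, 0], [0, 0, 0, 0], [0, 0, 0, 0], [0, 0, 0, 0], [0, 0, 0, 0], [0, 0, 0, 0], [0, 0, 0, 0]]
  gripper: 1
  squeeze: 30

```text
t: 38.68
tool_pos: [0.3674, -0.2624, 0.0297]
tool_rot: [0.11, 1.567, -0.112]
contact_force: [-2.1, 2.6, 6.2]
opening: 0.0555
```

Call:
move_arm:
  increments:
    - [[-0.02, 0, 0, 0], [-0.05, 0, 0, 0], [-0.08, 0, 0, 0], [-0.1, 0, 0, 0], [-0.1, 0, 0, 0], [-0.1, 0, 0, 0], [-0.08, 0, 0, 0], [-0.03, 0, 0, 0], [0, 0, 0, 0], [0, 0, 0, 0]]

```text
t: 39.52
tool_pos: [0.3667, -0.2616, 0.1678]
tool_rot: [0.111, 1.568, -0.111]
contact_force: [0.5, 0.2, -1.3]
opening: 0.0559
```

Call:
move_arm:
  increments:
    - [[0, 0.05, 0.008, 0], [0, 0.1, 0.012, 0], [0, 0.15, 0.02, 0], [0, 0.15, 0.02, 0], [0, 0.15, 0.02, 0], [0, 0.15, 0.02, 0], [0, 0.15, 0.02, 0], [0, 0.15, 0.02, 0], [0, 0.15, 0.02, 0], [0, 0.15, 0.02, 0], [0, 0.15, 0.02, 0], [0, 0.15, 0.02, 0], [0, 0.15, 0.02, 0], [0, 0.15, 0.02, 0], [0, 0.15, 0.02, 0], [0, 0.15, 0.02, 0], [0, 0.13, 0.01, 0], [0, 0.08, 0.007, 0], [0, 0.04, 0.003, 0], [0, 0.02, 0, 0]]

```text
t: 41.18
tool_pos: [0.5338, 0.3513, 0.1657]
tool_rot: [0.108, 1.571, -0.112]
contact_force: [-0.5, -0.3, -1.6]
opening: 0.0562
```

Call:
move_arm:
  increments:
    - [[0, 0, 0, 0], [0, 0, 0, 0]]

```text
t: 41.35
tool_pos: [0.5343, 0.3496, 0.1672]
tool_rot: [0.11, 1.569, -0.112]
contact_force: [-0.1, 0.3, -0.4]
opening: 0.0561
```

Call:
move_arm:
  increments:
    - [[0.03, 0, 0, 0], [0.06, 0, 0, 0], [0.08, 0, 0, 0], [0.08, 0, 0, 0], [0.08, 0, 0, 0], [0.07, 0, 0, 0], [0.05, 0, 0, 0], [0.04, 0, 0, 0], [0.015, 0, 0, 0], [0, 0, 0, 0], [0, 0, 0, 0], [0, 0, 0, 0]]

```text
t: 42.35
tool_pos: [0.5357, 0.3512, 0.0435]
tool_rot: [0.112, 1.566, -0.11]
contact_force: [-0.2, -0.3, -0.5]
opening: 0.0561
```

Call:
move_arm:
  increments:
    - [[0.006, 0, 0, 0], [0.005, 0, 0, 0], [0, 0, 0, 0], [0, 0, 0, 0]]

```text
t: 42.68
tool_pos: [0.5348, 0.3508, 0.0395]
tool_rot: [0.111, 1.568, -0.111]
contact_force: [0.3, 0.2, -0.9]
opening: 0.0558
```

Call:
move_arm:
  increments:
    - [[0.006, 0, 0, 0], [0.006, 0, 0, 0], [0.004, 0, 0, 0], [0, 0, 0, 0], [0, 0, 0, 0]]

```text
t: 43.1
tool_pos: [0.5347, 0.3507, 0.0351]
tool_rot: [0.111, 1.568, -0.111]
contact_force: [0.1, -1.0, -1.1]
opening: 0.0561
```

Call:
move_arm:
  increments:
    - [[0.005, 0, 0, 0], [0, 0, 0, 0], [0, 0, 0, 0]]

```text
t: 43.35
tool_pos: [0.5348, 0.3507, 0.034]
tool_rot: [0.111, 1.568, -0.111]
contact_force: [-1.1, 0.1, 0.2]
opening: 0.0563
```

Call:
move_arm:
  increments:
    - [[0.004, 0, 0, 0], [0, 0, 0, 0], [0, 0, 0, 0]]

```text
t: 43.6
tool_pos: [0.5349, 0.3508, 0.0338]
tool_rot: [0.111, 1.568, -0.111]
contact_force: [-2.7, -1.4, 5.6]
opening: 0.0563
```

Call:
move_arm:
  increments:
    - [[0, 0, 0, 0], [0, 0, 0, 0], [0, 0, 0, 0], [0, 0, 0, 0], [0, 0, 0, 0], [0, 0, 0, 0]]
  gripper: 0

```text
t: 44.1
tool_pos: [0.5348, 0.3507, 0.0329]
tool_rot: [0.111, 1.568, -0.111]
contact_force: [0.3, 0.1, -0.5]
opening: 0.0856
```

Call:
move_arm:
  increments:
    - [[-0.03, 0, 0, 0], [-0.06, 0, 0, 0], [-0.1, 0, 0, 0], [-0.14, 0, 0, 0], [-0.14, 0, 0, 0], [-0.14, 0, 0, 0], [-0.14, 0, 0, 0], [0, 0, -0.12, 0], [0, 0, -0.12, 0], [0, 0, -0.12, 0], [0, 0, -0.12, 0], [0, 0, 0, 0], [0, 0, 0, 0], [0, 0, 0, 0]]

```text
t: 45.27
tool_pos: [0.4165, 0.3678, 0.2221]
tool_rot: [0.112, 1.566, -0.11]
contact_force: [0.5, -0.3, 0.2]
opening: 0.0856
```

```bash
python3 - <<'E'
from h import *
a=ctrl.get_image('top')['pixels'];b=ctrl.get_image('side')['pixels']
c=np.zeros((580,800,3),np.uint8);c[:260,:416]=a[80:340,100:516];c[260:,:512]=cv2.resize(b[80:400,150:590],(512,320))
d=ctrl.get_image('wrist')['pixels'];c[:240,416:]=cv2.resize(d,(384,240));cv2.imwrite('pics/f.png',c[:,:,::-1])
E
```

```text
(no output)
```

View pics/f.png

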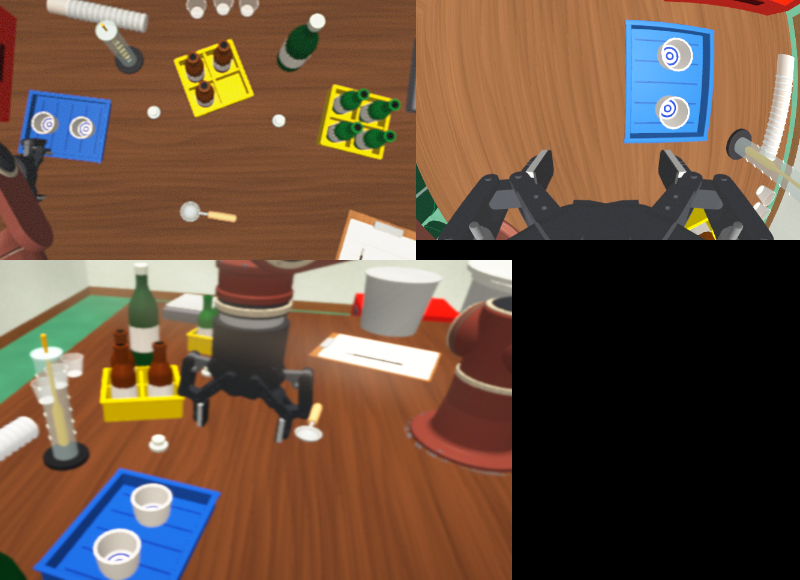

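Everything is standing in place: four green bottles in one crate, three brown in the other, and both cups upright in the tray. The tall bottle and the jar look unmoved, and the gripper is clear.

```bash
python3 -c "
from h import *
print(ctrl.finish_job())"
```

```text
the job is handed in; nothing more can be done
None
```

The table is cleared and the job handed in at about 45 s. I placed the two green bottles in the green crate first, then the brown bottle in the brown crate, then both cups upright side by side in the wash tray. Each piece was lowered to contact before the gripper opened.

- **Last look:** the final top, side and wrist pictures show four green bottles in one crate, three brown in the other, and both cups upright about 100 mm apart. The gripper was clear, and the tall bottle and hydrometer jar looked unmoved. I judged those two by eye and did not re-measure them.
- **Forces:** force readings at the end of each move stayed under about 7 N.
- **Disagreements:** the detection network mistook the tray for a crate and the brown crate for the tall bottle in some views. It also found no usable match for the second cup in the wrist view. I placed that cup from depth data, where the top and wrist cameras differed by about 3 mm.

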